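# Unbolt and pull out the detailing tray

### The job

The steel tray in the grey rack on the garage shelf is held shut by a sliding bolt whose bar lies across one end of the tray's front. Slide the bolt sideways until its bar is right clear of the tray, then pull the tray out towards you all the way to its stop, with the amber jar left standing in it. Leave the bolt drawn and let go.

Things in the scene. Friction and masses are not known exactly. Their poses are not given: they have to be found in the camera images.
- rack: Fixed rack: grey base 310 (x) x 186 (y) x 10 mm, two low rails along x, 44 mm back wall, two fixed round end posts 48 mm high, and at +y near the front a grey bed for the bolt (to y 193 mm, 37 mm high). Origin: centre of the underside, on the shelf top. -x is the front, towards which the tray comes out; +y the bolt's side; z up.
- bolt_grip (a point): Middle of the top edge of the bolt's upright aluminium plate: 12 mm thick (y), 30 wide (x), z 36 to 92. Its 12 mm square bar (z 24 to 36) runs from it 65 mm to -y, before the tray's front wall. Slides along rack y only; in the rack's frame shut: (-56, 100, 92) mm, drawn: y 150; starts up to 8 mm drawn. Clear of the tray from y 135. Axes as rack. 2 N friction, no spring.
- tray_grip (a point): Middle of the top edge of the tray's upright steel plate: 12 mm thick (x), 50 wide (y), z 44 to 104, on the front wall. Tray: open steel box 180 (x) x 140 x 32 mm, slides along rack x only; in the rack's frame shut: (-39, -25, 104) mm, out at its stop: x -139; starts up to 3 mm out, the shut bolt stops it 5 mm out. Axes as rack. 2 N friction, no spring.
- jar: Empty amber glass jar with dark twist cap, 56 mm in diameter, 78 mm high, loose, standing in the rear half of the tray (floor 17 mm above the shelf top, walls to 44 mm); it rides along with the tray. Origin: centre of its underside, z up. A like jar on the shelf beside the rack is not meant; a small yellow trim tool also lies in the tray.
There are look-alikes about, which are no part of the job. What is shaped like the jar but red is not meant.

How it is judged (in metres and radians):
On the way, in this order (a step that is already met when the one before it is completed fails the run):
1. the bolt is drawn clear of the tray (y of bolt_grip in the frame of rack above 0.133 m), for 0.2 s.
2. the tray is pulled out (x of tray_grip in the frame of rack below -0.124 m), for 0.2 s.
At the end, for the whole second after the job is handed in: The bolt is still drawn (its grip point beyond y = 133 mm in the rack's frame), the tray is out to within 15 mm of its stop (its grip point beyond x = -124 mm), and the amber jar stands at rest in the tray, upright within 0.2 rad (y of bolt_grip in the frame of rack above 0.133 m and x of tray_grip in the frame of rack below -0.124 m and angle between jar's own z axis and vertical below 0.2 rad and z of jar in the frame of rack above 0.012 m and horizontal distance between jar and tray_grip below 0.19 m and linear speed of jar below 0.03 m/s); the robot touches nothing.
It fails at once if the amber jar in the tray is tipped over (angle between jar's own z axis and vertical above 0.6 rad).
It also fails if it takes over 48 s, if anything falls off the work surface, if the arm or the gripper's body presses on something with over 40 N, if the wrist force passes 120 N, or if a joint passes its speed limit or range.

### The arm

A 6-joint arm with a two-finger parallel gripper is mounted at the origin on the work surface. World frame = base frame: x ahead of the robot, y to its left, z up, the work surface at z = 0. Lengths are in m, angles in degrees, forces in N, time in s.
With the tool pointing down it reaches from about 0.4 to 0.825 m from the base axis. Payload 7 kg.
Tool frame: the origin (TCP) lies at the very end of the fingers, on their centre line; the grasp point (between the pads) lies 19 mm behind it; z points along the fingers, y is the direction in which the jaws open and shut (so a half turn about z gives the same grasp; the last joint's range is limited). The gripper opens to 88 mm and grips with 3 to 60 N. Pads are 19 mm wide; open, the fingers measure 130 mm over their backs; the gripper's body (78 mm by 193 mm) begins 47 mm behind the grasp point.
Start: joints at [84.803, 20.546, 0.682, 0, -70.136, -16.507], TCP at [0.25, 0.627, 0.192] pointing down, gripper open.
Joint ranges: [-176.03, 176.03], [-82.01, 121.73], [-58.28, 71.71], [-173.87, 95.51], [-174.79, -0.11], [-173.66, 173.66]. Speed limits (degrees/s): [136.94, 136.94, 172.46, 180, 180, 180].

### API

Orientations are given as [roll, pitch, yaw] about the fixed x, y, z axes, in that order (R = Rz(yaw) Ry(pitch) Rx(roll)).
In Python, from plant import telemetry, snapshot, calibration, workorder gives the robot as it stands. The module is installed in compiled form; this text tells all that it offers.
- The arm moves only by the tool step_arm, never from a script. Its argument "plan" is text: rows parted by semicolons, each of 7 numbers parted by spaces: the finger opening in cm, from 0 to 8.76, then the shift along the tool's x, y, z in cm, then the turn, a rotation vector about the tool's x, y, z in degrees. A call has 1 to 12 rows; each row shifts and turns the commanded pose from where the row before left it, along the tool's axes as they then stand; what a row does not reach is not made up. A row lasts 1/12 s, in which the tool goes at most 41.7 mm and 7.16 degrees, less where a joint would pass 70% of its speed; a pose out of reach is approached as far as the arm can. A call with a gripper value outside its range is refused whole. The fingers move at their own pace and stop on an object; the grip force is fixed at half the most. Time passes only in rows, so rows that do not move let the fingers close. It gives the time, the measured TCP pose, the force and the opening at its end, in the units of the state.
- telemetry.get_obs(): the state, without advancing time (a new reading comes with each control period).
- snapshot(name): name is "side" or "top" or "wrist"; returns the picture (420x560x3 uint8, blue, green, red); there is no depth.
- calibration(name): a dict with "K" (3x3 intrinsics, pixels), "camera_from_world" (4x4, takes a point from world to camera coordinates). Camera axes: x right, y up, looking along -z (the intrinsics and any distortion apply to the point x, -y, -z); pixel columns grow to the right and rows downward; lengths in m; the calibration is good to about 2 mm. The wrist camera is an equidistant fisheye: a pixel r from the principal point sees the ray r / f radians off the axis. A picture is of the moment at which its call begins: read the wrist's pose just before it. calibration takes no time and is no camera call; for the wrist camera it gives the pose at the moment of the call.
- workorder.close_job(): hands the job in, once; it reports no verdict.
The state is a dict: "clock": time; "joint_pos": joint angles; "qvel": joint speeds; "tau": joint torques, N m; "tool_pos": TCP position; "orientation": TCP orientation; "force": force on the tool from outside, world axes, zero at the start; "moment": the same for the moment, N m; "opening": finger opening in m.
Only numpy, scipy, OpenCV 4.12 (cv2) and the standard library are available. Lean on these libraries where they do the work, as an engineer would, in place of code of your own. Each camera call takes 0.05 s, during which the arm holds its last target.

## Working session

There is one attempt and no reset: what is moved stays moved. The work goes in short steps, Python scripts to look and compute and a tool call to move; the robot and the scene stay as the last step left them, time stands still between calls to the robot, and variables do not carry over. Pictures are saved under pics/ and viewed, and the job is handed in when it is done.

Besides the shell and the picture viewer there is one more tool, called after "Call:" as name(argument=value, ...) on one line, values as JSON. step_arm: Moves the arm, as the interface text tells. Its arguments: {"type":"object","properties":{"plan":{"type":"string"}},"required":["plan"]}

```bash
mkdir -p pics; python3 - <<'E'
from plant import telemetry, snapshot, calibration
import cv2
o=telemetry.get_obs();print(o)
for n in("side","top","wrist"):
    print(n,calibration(n)); cv2.imwrite(f"pics/{n}0.png",snapshot(n))
E
```

```text
{'clock': 0.0, 'joint_pos': array([ 8.48020467e+01,  2.05921961e+01,  6.35293573e-01, -1.98809574e-02,
       -7.01354110e+01, -1.65083584e+01]), 'qvel': array([ 0.03888029,  0.01511274,  0.0146127 ,  0.01811426, -0.01499157,
        0.06371995]), 'tau': array([-5.84591580e-04, -5.82714915e+01,  2.93070155e+01,  6.99751407e+00,
        7.01569792e-03, -1.58627681e-04]), 'tool_pos': array([0.24946312, 0.62664118, 0.19132644]), 'orientation': array([ 1.79906181e+02, -8.31488022e-03, -2.17130755e+01]), 'force': array([-0.04850615,  0.39066912,  0.09665982]), 'moment': array([7.58858042e-03, 8.90938791e-06, 9.54903852e-03]), 'opening': 0.087627411669704}
side {'K': array([[541.62343019,   0.        , 285.70571642],
       [  0.        , 541.62343019, 215.71953241],
       [  0.        ,   0.        ,   1.        ]]), 'camera_from_world': array([[ 0.86700636, -0.49804715,  0.01578012, -0.55567917],
       [ 0.35615651,  0.64152781,  0.67940755, -0.37162468],
       [-0.34850038, -0.58343047,  0.73359142, -0.46323417],
       [ 0.        ,  0.        ,  0.        ,  1.        ]])}
top {'K'
[... 157 characters left out ...]
'camera_from_world': array([[ 0.1122856 , -0.99365993, -0.00564674, -0.00165311],
       [ 0.96427827,  0.10758986,  0.24205752, -0.72301953],
       [-0.23991533, -0.03262461,  0.97024547, -0.56849067],
       [ 0.        ,  0.        ,  0.        ,  1.        ]])}
wrist {'K': array([[325.1922621 ,   0.        , 284.71679248],
       [  0.        , 325.1922621 , 213.14110207],
       [  0.        ,   0.        ,   1.        ]]), 'camera_from_world': array([[-0.36947209, -0.9292397 ,  0.00199134,  0.67370723],
       [ 0.89923547, -0.35808074, -0.25130411,  0.03067677],
       [ 0.23423481, -0.09105917,  0.96790613, -0.39058257],
       [ 0.        ,  0.        ,  0.        ,  1.        ]])}
```

View pics/side0.png

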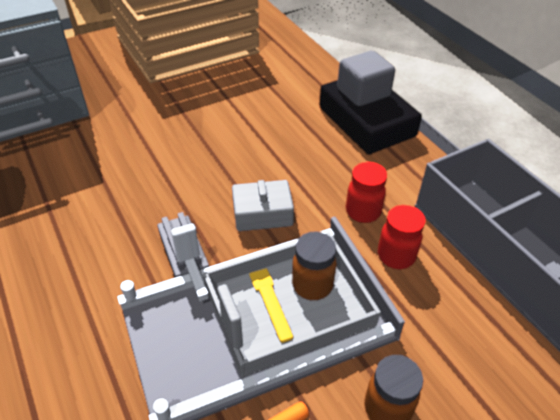

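View pics/top0.png

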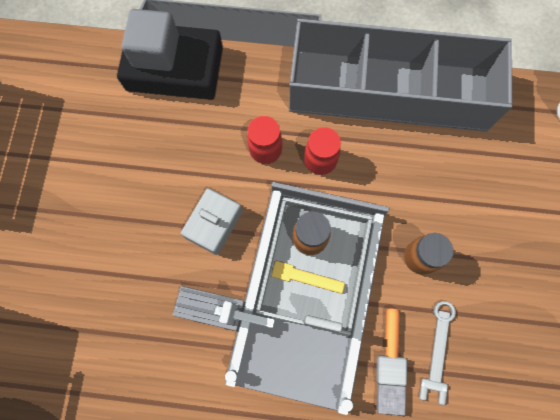

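View pics/wrist0.png

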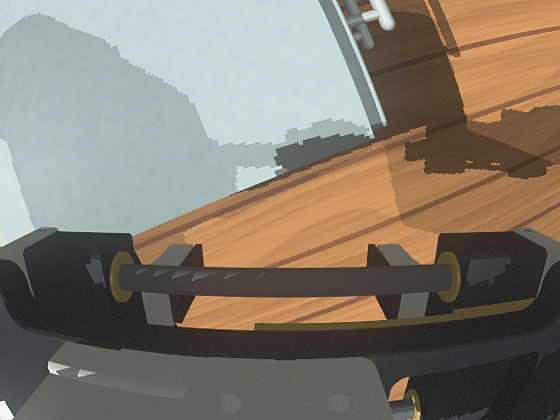

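The side view shows the rack with the amber jar at (315,265) in the tray, bolt plate at (184,240), tray plate at (229,310). In the top view, the jar is at (311,232), bolt plate at (227,312), tray plate at (323,323) and end posts at (232,379) and (346,407). The other amber jar at (430,252) stands beside the rack. The wrist view shows nothing useful. I'll enlarge the first two.

```bash
python3 - <<'E'
import cv2
a=cv2.imread("pics/side0.png")[200:420,110:410];cv2.imwrite("pics/sidec.png",cv2.resize(a,None,fx=2.6,fy=2.6,interpolation=2))
a=cv2.imread("pics/top0.png")[170:420,165:445];cv2.imwrite("pics/topc.png",cv2.resize(a,None,fx=2.4,fy=2.4,interpolation=2))
E
```

```text
(no output)
```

View pics/sidec.png

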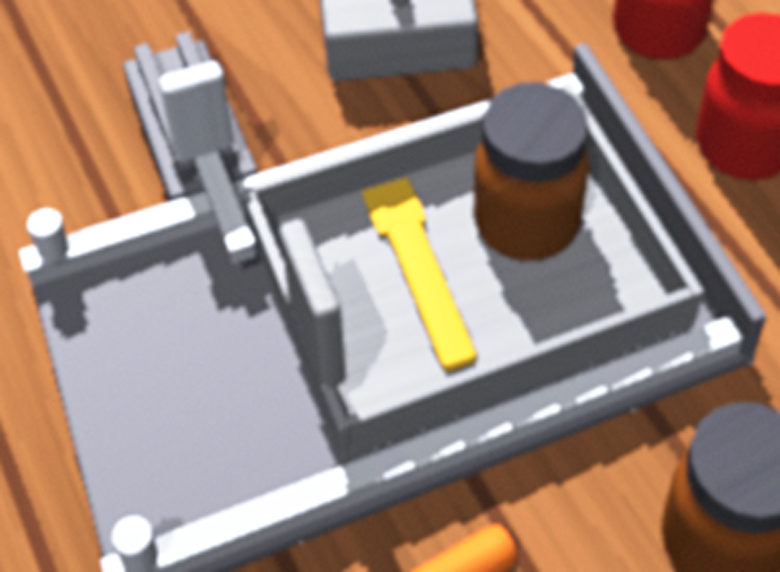

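View pics/topc.png

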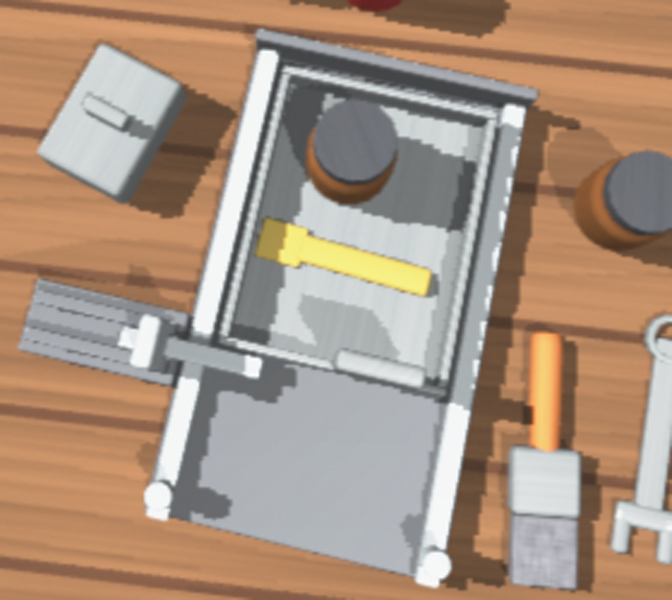

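```bash
cat > h.py <<'E'
import numpy as np
from plant import calibration
def proj(n,P):
    c=calibration(n);T=c["camera_from_world"];K=c["K"]
    p=T[:3,:3]@np.asarray(P,float)+T[:3,3]; p=np.array([p[0],-p[1],-p[2]])
    q=K@(p/p[2]); return q[:2]
E
cat > fit.py <<'E'
from h import *
from scipy.optimize import least_squares
S=lambda x,y:(110+x/2.6,200+y/2.6)
T=lambda x,y:(165+x/2.4,170+y/2.4)
cal={n:calibration(n) for n in("side","top")}
def pr(n,P):
    c=cal[n];M=c["camera_from_world"];p=M[:3,:3]@P+M[:3,3];p=np.array([p[0],-p[1],-p[2]]);return (c["K"]@(p/p[2]))[:2]
obs=[("top","bl",T(258,31)),("top","br",T(537,93)),("side","bl",S(586,45)),("side","br",S(762,318)),
("top","pl",T(158,494)),("top","pr",T(437,563)),("side","pl",S(46,222)),("side","pr",S(133,533)),
("top","b",T(151,333)),("side","b",S(192,77)),("top","t",T(382,368)),("side","t",S(311,263))]
def W(p,z0=0):
    x,y,a,by,tx,px,py=p;c,s=np.cos(a),np.sin(a);R=np.array([[c,-s,0],[s,c,0],[0,0,1]])
    L=dict(bl=(.155,.093,.044),br=(.155,-.093,.044),pl=(px,py,.048),pr=(px,-py,.048),b=(-.056,by,.092),t=(tx,-.025,.104))
    return {k:R@np.array(v)+[x,y,z0] for k,v in L.items()}
f=lambda p:np.concatenate([pr(n,W(p)[k])-uv for n,k,uv in obs])
r=least_squares(f,[.6,-.05,-.2,.105,-.04,-.145,.086],x_scale=.01)
print(r.x,np.degrees(r.x[2]));print(r.fun.reshape(-1,2).round(1));print(W(r.x))
E
python3 fit.py
```

```text
[ 0.6126564   0.02588437 -0.12176943  0.10468261 -0.03855748 -0.13750648
  0.08277714] -6.976874334260177
[[ 0.2 -2.3]
 [ 1.5 -1.5]
 [ 0.1 -0.9]
 [ 2.2  0.5]
 [-0.5 -0.8]
 [-0.9 -0.1]
 [ 0.  -0.3]
 [-0.6  0.1]
 [-1.4  3.8]
 [-1.2  1. ]
 [-0.4 -0.9]
 [-0.5  0.7]]
{'bl': array([0.77780526, 0.09936808, 0.044     ]), 'br': array([ 0.75521207, -0.08525464,  0.044     ]), 'pl': array([0.48622296, 0.12475131, 0.048     ]), 'pr': array([ 0.46611329, -0.03957709,  0.048     ]), 'b': array([0.56978673, 0.13659408, 0.092     ]), 't': array([0.5713477 , 0.00575302, 0.104     ])}
```

```bash
cat > ov.py <<'E'
import cv2,sys
exec(open('fit.py').read())
x,y,a,by,tx,px,py=r.x;c,s=np.cos(a),np.sin(a);R=np.array([[c,-s,0],[s,c,0],[0,0,1]])
def box(x0,x1,y0,y1,z0,z1):
    v=[(X,Y,Z) for X in(x0,x1) for Y in(y0,y1) for Z in(z0,z1)]
    return [(v[i],v[j]) for i in range(8) for j in range(i+1,8) if sum(a!=b for a,b in zip(v[i],v[j]))==1]
E_=box(-.155,.155,-.093,.093,0,.01)+box(-.071,-.041,by-.006,by+.006,.036,.092)+box(tx-.006,tx+.006,-.05,0,.044,.104)+box(.15,.155,-.093,.093,0,.044)
for n,(x0,y0,w,h,f_) in dict(side=(110,200,300,220,2.6),top=(165,170,280,250,2.4)).items():
    im=cv2.resize(cv2.imread(f"pics/{n}0.png")[y0:y0+h,x0:x0+w],None,fx=f_,fy=f_,interpolation=2)
    for P,Q in E_:
        q=[tuple(((pr(n,R@np.array(k)+[x,y,0])-[x0,y0])*f_).astype(int).tolist()) for k in(P,Q)]
        cv2.line(im,q[0],q[1],(0,255,0),1)
    cv2.imwrite(f"pics/ov_{n}{sys.argv[1]}.png",im)
E
python3 ov.py 1 >/dev/null
```

```text
(no output)
```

View pics/ov_side1.png

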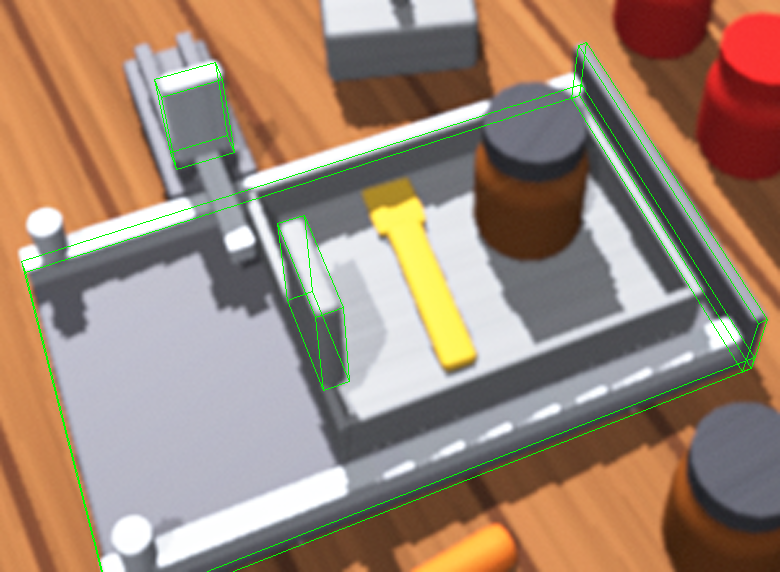

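View pics/ov_top1.png

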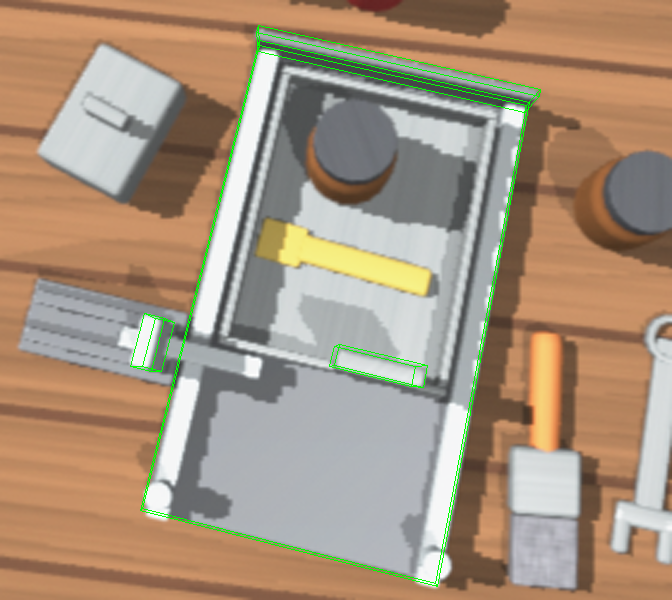

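The model overlay fits both views to about 2 px. The target jar is (311,232) in the top view, standing in the tray. The twin at (430,252) is outside the rack, and the red ones are not meant. Next I'll check obstacles along the way to the bolt.

```bash
cat >> h.py <<'E'
def back(n,uv,z):
    c=calibration(n);T=c["camera_from_world"];K=c["K"]
    d=np.linalg.inv(K)@[uv[0],uv[1],1];d=T[:3,:3].T@np.array([d[0],-d[1],-d[2]]);o=-T[:3,:3].T@T[:3,3]
    return (o+d*(z-o[2])/d[2]).round(3)
E
python3 - <<'E'
from h import *
for uv in[(85,90),(0,140),(70,10),(130,60),(155,75),(258,45)]: print(uv,back("side",uv,0),back("side",uv,.1))
print("jarcap",back("top",(312,228),.095),back("side",(315,250),.095))
print("redcap",back("top",(264,130),.078), "box",back("top",(185,222),.0))
p=np.array([.250,.627]);
g=np.array([.5705,.1375]);d=np.r_[g-p]
E
```

```text
(85, 90) [0.566 0.639 0.   ] [0.547 0.481 0.1  ]
(0, 140) [0.398 0.561 0.   ] [0.407 0.416 0.1  ]
(70, 10) [0.625 0.971 0.   ] [0.597 0.758 0.1  ]
(130, 60) [0.676 0.7   0.   ] [0.639 0.532 0.1  ]
(155, 75) [0.701 0.624 0.   ] [0.66  0.469 0.1  ]
(258, 45) [0.934 0.629 0.   ] [0.854 0.473 0.1  ]
jarcap [0.698 0.033 0.095] [0.696 0.028 0.095]
redcap [0.846 0.12  0.078] box [0.706 0.236 0.   ]
```

Call:
step_arm(plan="6 0.5 0.9 -0.25 0 0 0;6 1 1.8 -0.25 0 0 0;6 1 1.8 -0.25 0 0 0;6 1 1.8 -0.25 0 0 0;6 1 1.8 -0.25 0 0 0;6 1 1.8 -0.25 0 0 0;6 1 1.8 -0.25 0 0 0;6 1 1.8 -0.25 0 0 0;6 1 1.8 -0.25 0 0 0;6 1 1.8 -0.25 0 0 0;6 1 1.8 -0.25 0 0 0;6 1 1.8 -0.25 0 0 0")

```text
clock: 1.15
tool_pos: [0.2799, 0.3905, 0.2224]
orientation: [-180.0, 0.0, -21.7]
force: [0.5, -0.2, 1.2]
opening: 0.0602
```

```bash
cat >> h.py <<'E'
from scipy.spatial.transform import Rotation as Ro
from plant import telemetry
def go(P,yaw,show=True):
    o=telemetry.get_obs();R=Ro.from_euler("xyz",o["orientation"],degrees=True)
    G=Ro.from_euler("xyz",[180,0,yaw],degrees=True)
    d=R.inv().apply(np.array(P)-o["tool_pos"])*100
    print("t",o["clock"],"pos",o["tool_pos"].round(4),"ori",o["orientation"].round(2),"F",o["force"].round(1),"open",o["opening"])
    print("shift cm",d.round(2),"rotvec",(R.inv()*G).as_rotvec(degrees=True).round(2))
E
python3 -c "
from h import *
go([.5705,.1375,.14],-7)"
```

```text
t 1.15 pos [0.2799 0.3905 0.2224] ori [-1.800e+02  1.000e-02 -2.171e+01] F [ 0.5 -0.2  1.2] open 0.0602086398041096
shift cm [36.36 12.76  8.23] rotvec [-0.000e+00  1.000e-02 -1.471e+01]
```

Call:
step_arm(plan="6 0 0 0 0 0 -4.9;6 0 0 0 0 0 -4.9;6 0 0 0 0 0 -4.9;6 2 1.4 0 0 0 0;6 2.5 1.7 0 0 0 0;6 2.5 1.7 0 0 0 0;6 2.5 1.7 0 0 0 0;6 2.5 1.7 0 0 0 0;6 2.5 1.7 0 0 0 0;6 2.5 1.7 0 0 0 0;6 2.5 1.7 0 0 0 0;6 2.5 1.7 0 0 0 0")

```text
clock: 2.15
tool_pos: [0.4806, 0.2149, 0.2225]
orientation: [-180.0, -0.0, -7.0]
force: [0.1, 1.0, -0.5]
opening: 0.0598
```

```bash
python3 -c "
from h import *
go([.5705,.1375,.14],-7)"
```

```text
t 2.15 pos [0.4806 0.2149 0.2225] ori [-1.7998e+02 -1.0000e-02 -7.0100e+00] F [ 0.1  1.  -0.5] open 0.05976565948515338
shift cm [9.87 6.58 8.25] rotvec [-0.02 -0.01 -0.01]
```

Call:
step_arm(plan="6 1.6 1.1 0 0 0 0;6 1.6 1.1 0 0 0 0;6 1.6 1.1 0 0 0 0;6 1.6 1.1 0 0 0 0;6 1.6 1.1 0 0 0 0;6 1.6 1.1 0 0 0 0;6 0 0 2.0 0 0 0;6 0 0 2.0 0 0 0;6 0 0 2 0 0 0;6 0 0 2 0 0 0;6 0 0 0 0 0 0;6 0 0 0 0 0 0")

```text
clock: 3.15
tool_pos: [0.5665, 0.1387, 0.1419]
orientation: [179.9, 0.1, -7.0]
force: [0.6, 1.0, 1.6]
opening: 0.06
```

```bash
python3 -c "
from h import *
from plant import snapshot
import cv2
go([.5705,.1375,.058],-7)
for n in('side','top'):cv2.imwrite(f'pics/{n}1.png',snapshot(n))
a=cv2.imread('pics/side1.png')[130:420,60:410];b=cv2.imread('pics/top1.png')[130:420,100:450]
cv2.imwrite('pics/c1.png',cv2.resize(cv2.hconcat([a,b]),(800,331)))"
```

```text
t 3.15 pos [0.5665 0.1387 0.1419] ori [ 1.7991e+02  9.0000e-02 -7.0000e+00] F [0.6 1.  1.6] open 0.05998746850724035
shift cm [0.43 0.05 8.39] rotvec [ 0.09  0.09 -0.  ]
```

View pics/c1.png

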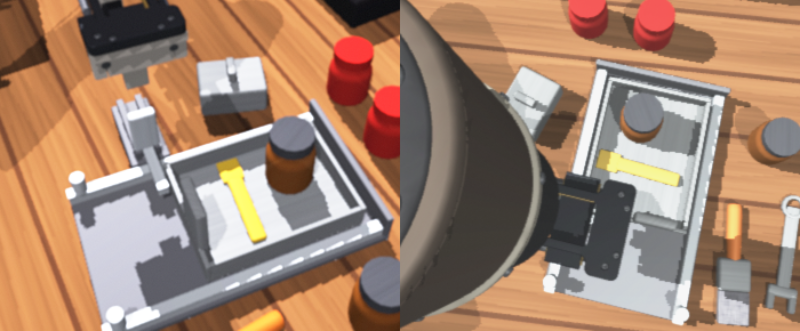

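The side view shows the finger tips above the bolt plate at crop (143,110), and the jar stands. I'll descend and close.

Call:
step_arm(plan="6 0.4 0 0.5 0 0 0;6 0 0 1.3 0 0 0;6 0 0 1.3 0 0 0;6 0 0 1.3 0 0 0;6 0 0 1.3 0 0 0;6 0 0 1.3 0 0 0;6 0 0 1.3 0 0 0;6 0 0 0 0 0 0;3 0 0 0 0 0 0;0.8 0 0 0 0 0 0;0.8 0 0 0 0 0 0;0.8 0 0 0 0 0 0")

```text
clock: 4.25
tool_pos: [0.5718, 0.1392, 0.0603]
orientation: [-179.9, -0.1, -7.0]
force: [-0.1, -0.2, 1.1]
opening: 0.0386
```

Call:
step_arm(plan="0.8 0 0 0 0 0 0;0.8 0 0 0 0 0 0;0.8 0 0 0 0 0 0")

```text
clock: 4.5
tool_pos: [0.5713, 0.1389, 0.0595]
orientation: [-180.0, -0.0, -7.0]
force: [0.7, 0.1, 0.2]
opening: 0.0188
```

```bash
python3 -c "
from h import *
from plant import snapshot
import cv2
go([.5705,.1375,.058],-7)
for n in('side','top'):cv2.imwrite(f'pics/{n}2.png',snapshot(n))
a=cv2.imread('pics/side2.png')[130:420,60:410];b=cv2.imread('pics/top2.png')[130:420,100:450]
cv2.imwrite('pics/c2.png',cv2.resize(cv2.hconcat([a,b]),(800,331)))"
```

```text
t 4.5 pos [0.5713 0.1389 0.0595] ori [-1.7999e+02 -2.0000e-02 -7.0000e+00] F [0.7 0.1 0.2] open 0.01882936254221021
shift cm [-0.06  0.15  0.15] rotvec [-0.01 -0.02 -0.  ]
```

View pics/c2.png

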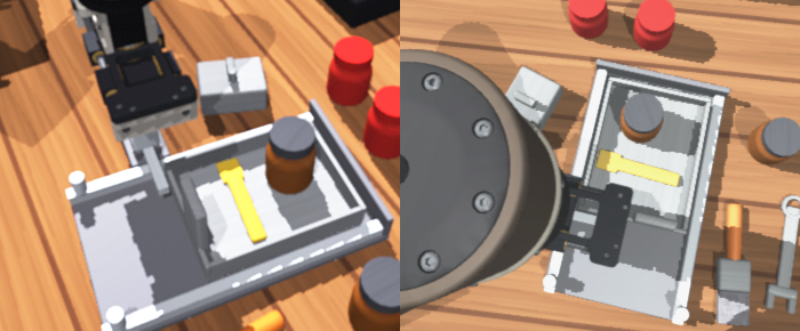

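The gripper is around the bolt plate and the fingers are still closing.

Call:
step_arm(plan="0.5 0 0 0 0 0 0;0.5 0 0 0 0 0 0;0.5 0 0 0 0 0 0;0.5 0 0 0 0 0 0")

```text
clock: 4.93
tool_pos: [0.5712, 0.1389, 0.0592]
orientation: [180.0, 0.0, -7.0]
force: [0.2, 0.5, -0.7]
opening: 0.0055
```

The opening is below 12 mm, so the plate was missed. I'll look closer.

```bash
python3 -c "
from h import *
from plant import snapshot,telemetry
import cv2
o=telemetry.get_obs();print(o['opening'],o['force'],proj('side',o['tool_pos']),proj('top',o['tool_pos']))
im=snapshot('side');w=snapshot('wrist')
cv2.imwrite('pics/c3.png',cv2.resize(im[170:340,110:310],None,fx=3.5,fy=3.5,interpolation=2))
cv2.imwrite('pics/w3.png',w)"
```

```text
0.005470079375356256 [ 0.22129172  0.46583124 -0.67462128] [186.11559528 245.79829477] [227.90715038 311.97899441]
```

View pics/c3.png

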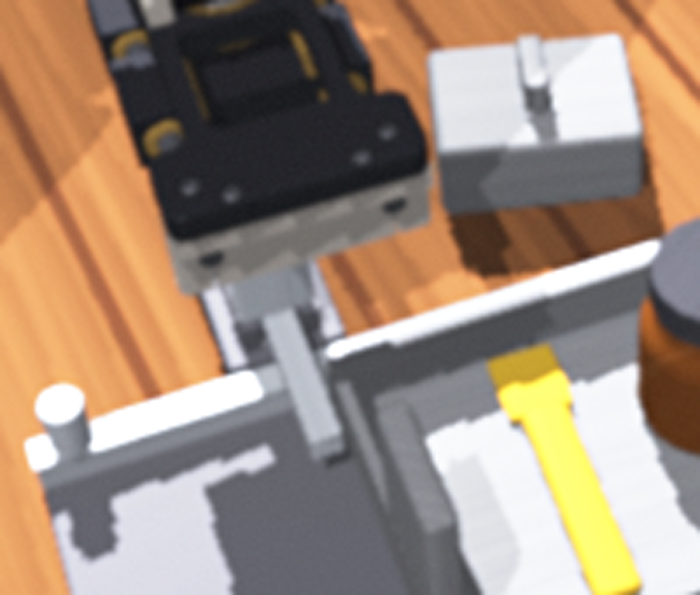

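View pics/w3.png

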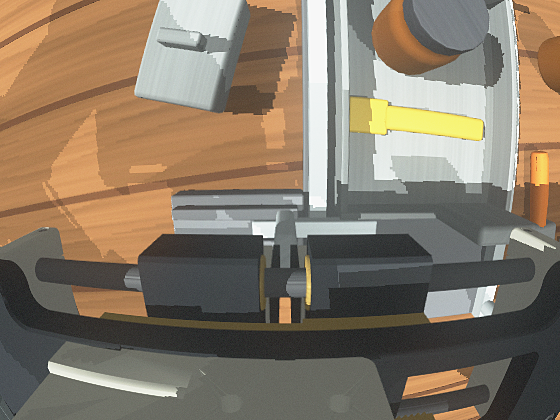

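```bash
cat >> h.py <<'E'
def wproj(c,P):
    T=c["camera_from_world"];K=c["K"];p=T[:3,:3]@np.asarray(P,float)+T[:3,3];p=np.array([p[0],-p[1],-p[2]])
    r=np.hypot(p[0],p[1]);th=np.arctan2(r,p[2]);return np.array([K[0,2]+K[0,0]*th*p[0]/r,K[1,2]+K[1,1]*th*p[1]/r])
E
cat > wov.py <<'E'
import sys,cv2
from plant import snapshot
sys.argv=['','z']
import io,contextlib
with contextlib.redirect_stdout(io.StringIO()): exec(open('ov.py').read())
def wov(im,out,by,tx):
    c=calibration("wrist")
    E_=box(-.155,.155,-.093,.093,0,.01)+box(-.071,-.041,by-.006,by+.006,.036,.092)+box(tx-.006,tx+.006,-.05,0,.044,.104)+box(-.062,-.05,by-.065,by,.024,.036)
    for P,Q in E_:
        q=[tuple(wproj(c,R@np.array(k)+[x,y,0]).astype(int).tolist()) for k in(P,Q)]
        cv2.line(im,q[0],q[1],(0,255,0),1)
    cv2.imwrite(out,im)
E
python3 -c "
from wov import *
im=cv2.imread('pics/w3.png')
wov(im,'pics/w3o.png',by,tx)
cv2.imwrite('pics/w3c.png',cv2.resize(im[150:350,150:430],None,fx=2.8,fy=2.8))
cv2.imwrite('pics/w3d.png',cv2.resize(cv2.imread('pics/w3.png')[180:340,190:390],None,fx=3.5,fy=3.5,interpolation=2))
"
```

```text
(no output)
```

View pics/w3c.png

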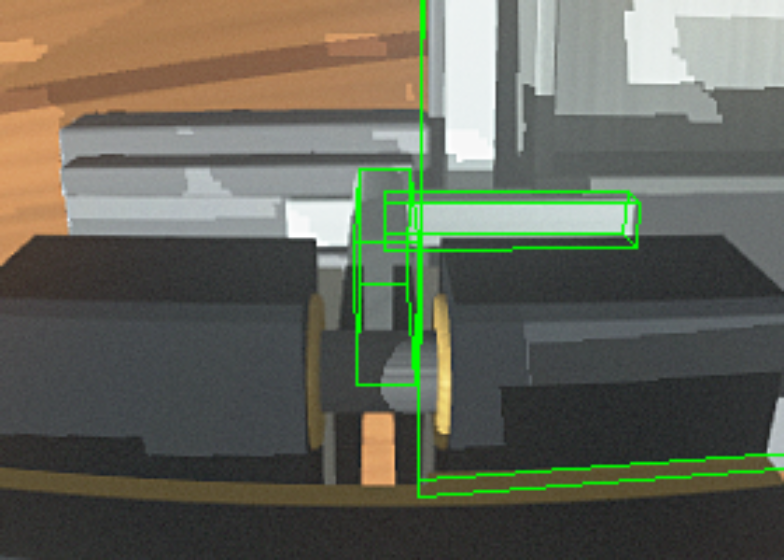

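View pics/w3d.png

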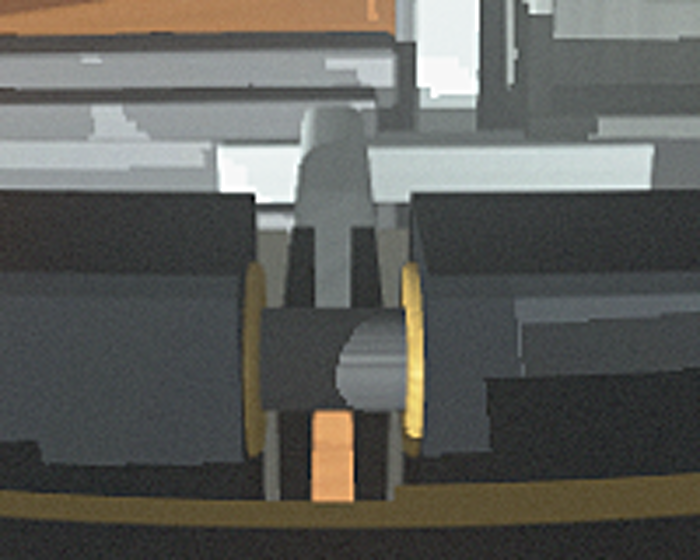

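The wrist overlay matches. The plate is between the pads, which squeeze around it, so I'll draw the bolt and see whether it follows.

Call:
step_arm(plan="0.5 0 -0.2 0 0 0 0;0.5 0 -0.4 0 0 0 0;0.5 0 -0.4 0 0 0 0;0.5 0 -0.4 0 0 0 0;0.5 0 -0.4 0 0 0 0;0.5 0 -0.4 0 0 0 0;0.5 0 -0.4 0 0 0 0;0.5 0 -0.4 0 0 0 0;0.5 0 -0.4 0 0 0 0;0.5 0 -0.4 0 0 0 0;0.5 0 -0.4 0 0 0 0;0.5 0 0 0 0 0 0")

```text
clock: 6.03
tool_pos: [0.5765, 0.1813, 0.0592]
orientation: [-180.0, -0.0, -7.0]
force: [-0.0, 0.9, 0.8]
opening: 0.005
```

```bash
cat > look.py <<'E'
import sys
k=sys.argv[1]; BY=float(sys.argv[2]); TX=float(sys.argv[3])
from wov import *
import h
h.go([.5705,.1375,.058],-7)
w=snapshot('wrist'); wov(w,'pics/wl.png',BY,TX)
s=snapshot('side')[130:420,60:410];s=cv2.resize(s,(507,420))
cv2.imwrite(f'pics/look{k}.png',cv2.resize(cv2.hconcat([s,w[:,60:500]]),(800,355)))
E
python3 look.py a .145 -.0386
```

```text
t 6.0333 pos [0.5765 0.1813 0.0592] ori [-1.7999e+02 -1.0000e-02 -6.9800e+00] F [-0.   0.9  0.8] open 0.004965653311992661
shift cm [-0.06  4.42  0.12] rotvec [-0.01 -0.01  0.02]
```

View pics/looka.png

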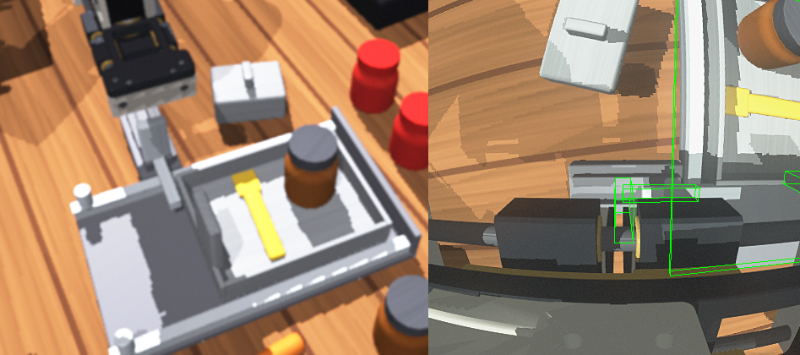

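The bolt bar end did not move, so the fingers slid past. I'll enlarge the view.

```bash
python3 -c "
from plant import snapshot
import cv2
w=snapshot('wrist');s=snapshot('side');t=snapshot('top')
cv2.imwrite('pics/w4.png',cv2.resize(w[130:330,200:460],None,fx=3,fy=3,interpolation=2))
cv2.imwrite('pics/s4.png',cv2.resize(s[180:330,110:310],None,fx=4,fy=3.9,interpolation=2))
"
```

```text
(no output)
```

View pics/w4.png

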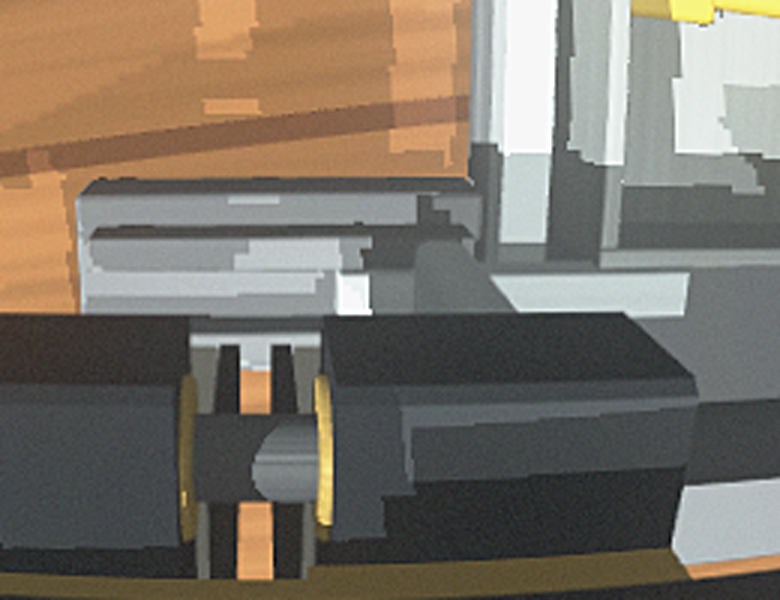

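View pics/s4.png

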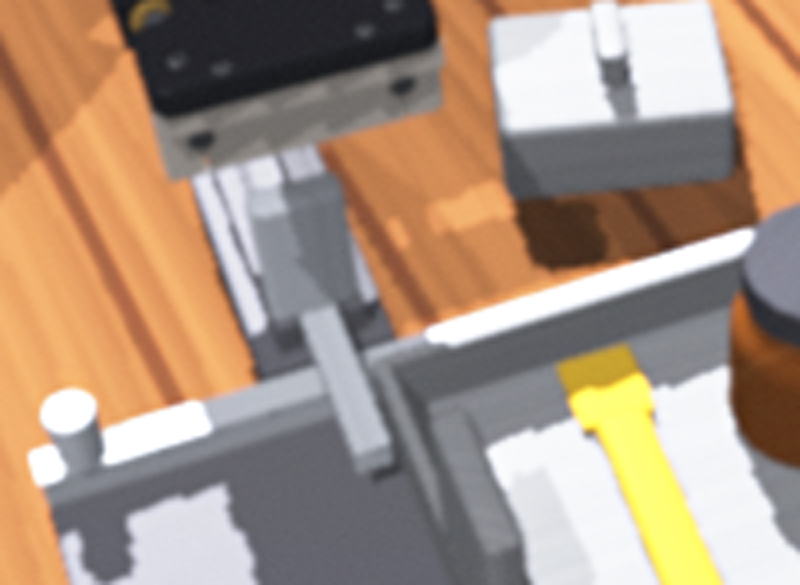

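```bash
python3 -c "
from h import *
o=telemetry.get_obs();c=calibration('wrist');p=o['tool_pos']
for dz in(0,.019,.047,.066): print(dz,wproj(c,p+[0,0,dz]),((wproj(c,p+[0,0,dz])-[200,130])*3).round())
T=c['camera_from_world'];print('cam',-T[:3,:3].T@T[:3,3],'axis',-T[2,:3], o['joint_pos'])
print(proj('side',p),((proj('side',p)-[110,180])*[4,3.9]).round())
"; sed -i 's/x,y,a,by,tx,px,py=p;c/x,y,a,by,tx,px,py,*zz=p;z0=zz[0] if zz else 0;c/' fit.py; cat >> fit.py <<'E'
r2=least_squares(f,[.6,-.05,-.2,.105,-.04,-.145,.086,0],x_scale=.01)
print(r2.x,'cost',r.cost,r2.cost);print(r2.fun.reshape(-1,2).round(1))
E
python3 fit.py
```

```text
0 [283.74029962 240.79278975] [251. 332.]
0.019 [283.67051617 251.80624685] [251. 365.]
0.047 [283.54146184 272.4351343 ] [251. 427.]
0.066 [283.42972589 290.58265334] [250. 482.]
cam [0.64382811 0.17161685 0.25223068] axis [-0.24989293  0.02989967 -0.96781172] [ 3.59006256e+01  2.05600735e+01 -1.82361435e+01 -4.10844538e-04
 -5.12095640e+01  4.70889626e+01]
[177.53180061 223.48519218] [270. 170.]
[ 0.6126564   0.02588437 -0.12176943  0.10468261 -0.03855748 -0.13750648
  0.08277714] -6.976874334260177
[[ 0.2 -2.3]
 [ 1.5 -1.5]
 [ 0.1 -0.9]
 [ 2.2  0.5]
 [-0.5 -0.8]
 [-0.9 -0.1]
 [ 0.  -0.3]
 [-0.6  0.1]
 [-1.4  3.8]
 [-1.2  1. ]
 [-0.4 -0.9]
 [-0.5  0.7]]
{'bl': array([0.77780526, 0.09936808, 0.044     ]), 'br': array([ 0.75521207, -0.08525464,  0.044     ]), 'pl': array([0.48622296, 0.12475131, 0.048     ]), 'pr': array([ 0.46611329, -0.03957709,  0.048     ]), 'b': array([0.56978673, 0.13659408, 0.092     ]), 't': array([0.5713477 , 0.00575302, 0.104     ])}
[ 0.61291157  0.02612084 -0.12165048  0.10482804 -0.03870493 -0.13778968
  0.08285021 -0.00091687] cost 19.12941577054364 18.779418806086305
[[ 0.  -2.3]
 [ 1.2 -1.6]
 [ 0.1 -0.6]
 [ 2.1  0.7]
 [-0.7 -0.9]
 [-1.1 -0.2]
 [ 0.1 -0.1]
 [-0.5  0.3]
 [-1.5  3.6]
 [-1.   1.2]
 [-0.7 -1. ]
 [-0.4  1. ]]
```

```bash
python3 -c "
from h import *
import cv2
p=np.array([.5665,.1387,.1419])
for dz in(0,.019,.047,.066):
  q=proj('side',p+[0,0,dz]); print(dz,q,(q-[110,110])*5)
im=cv2.imread('pics/side1.png')[110:260,110:260]
im=cv2.resize(im,None,fx=4,fy=4,interpolation=2)
for dz in(0,.019,.066):
  q=((proj('side',p+[0,0,dz])-[110,110])*4).astype(int); cv2.circle(im,tuple(q.tolist()),3,(0,255,0),1)
cv2.imwrite('pics/s1z.png',im)
"
```

```text
0 [174.09888864 202.52839901] [320.49444319 462.64199503]
0.019 [171.86455414 191.02077597] [309.3227707  405.10387983]
0.047 [168.38357982 173.09251129] [291.91789912 315.46255647]
0.066 [165.88323435 160.21483646] [279.41617177 251.07418231]
```

View pics/s1z.png

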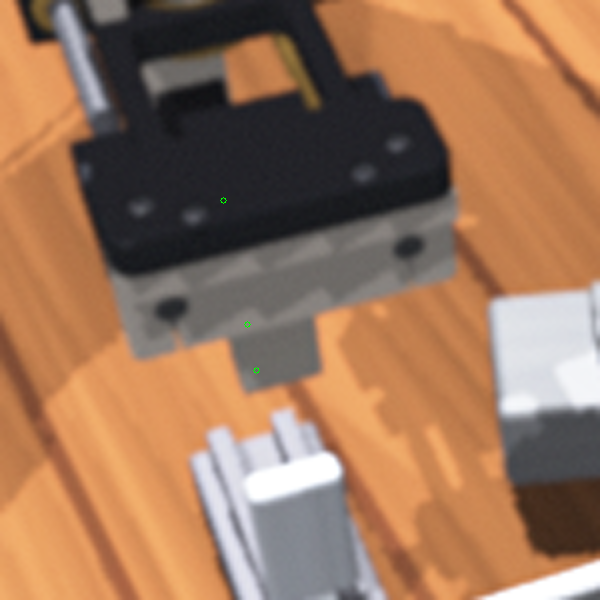

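```bash
python3 -c "
from h import *
o=telemetry.get_obs();c=calibration('wrist');p=o['tool_pos']
xr=np.array([.9926,-.1215,0])
for e in (-.0095,.0095,.015):
  print(e,[(dz,wproj(c,p+xr*e+[0,0,dz]).round(0).tolist()) for dz in(0,.01,.02,.03,.04)])
a,b=.0,.0
"
python3 - <<'E'
import cv2
from plant import snapshot
w=snapshot('wrist')
cv2.imwrite('pics/w5.png',cv2.resize(w[220:340,230:340],None,fx=5,fy=5,interpolation=0))
E
```

```text
-0.0095 [(0, [284.0, 255.0]), (0.01, [284.0, 261.0]), (0.02, [284.0, 268.0]), (0.03, [284.0, 275.0]), (0.04, [284.0, 283.0])]
0.0095 [(0, [284.0, 226.0]), (0.01, [284.0, 231.0]), (0.02, [284.0, 237.0]), (0.03, [284.0, 243.0]), (0.04, [284.0, 249.0])]
0.015 [(0, [284.0, 218.0]), (0.01, [284.0, 222.0]), (0.02, [284.0, 227.0]), (0.03, [284.0, 233.0]), (0.04, [284.0, 239.0])]
```

View pics/w5.png

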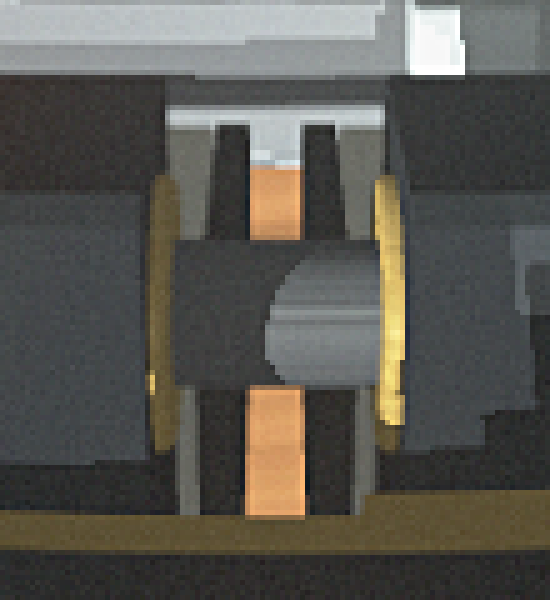

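The wrist view puts the pad tips at row 245, which means about 33 mm above the reported TCP. The side view agrees roughly. So the fingers closed just over the plate top, not on it. I'll lift, go back over the plate and descend about 33 mm deeper in checked steps.

Call:
step_arm(plan="1 0 0 -1.5 0 0 0;5 0 0 -1.5 0 0 0;5 0 0 0 0 0 0;5 0 1 0 0 0 0;5 0 1.2 0 0 0 0;5 0 1.2 0 0 0 0;5 0 1.0 0 0 0 0;5 0 0 0 0 0 0;5 0 0 1.2 0 0 0;5 0 0 1.2 0 0 0;5 0 0 0.6 0 0 0;5 0 0 0 0 0 0")

```text
clock: 7.33
tool_pos: [0.5699, 0.136, 0.0576]
orientation: [179.9, 0.1, -7.0]
force: [0.3, -0.4, 0.2]
opening: 0.0506
```

Call:
step_arm(plan="5 0 0 0.5 0 0 0;5 0 0 0.5 0 0 0;5 0 0 0 0 0 0")

```text
clock: 7.58
tool_pos: [0.5706, 0.1368, 0.0485]
orientation: [180.0, 0.0, -7.0]
force: [0.2, -0.2, -0.1]
opening: 0.05
```

```bash
python3 look.py b .105 -.0386;python3 - <<'E'
import cv2
from plant import snapshot
w=snapshot('wrist');s=snapshot('side')
a=cv2.resize(w[170:340,190:390],(470,400),interpolation=2);b=cv2.resize(s[190:300,130:220],(327,400),interpolation=2)
cv2.imwrite('pics/w6.png',cv2.hconcat([a,b]))
E
```

```text
t 7.5833 pos [0.5706 0.1368 0.0485] ori [ 1.7998e+02  5.0000e-02 -7.0100e+00] F [ 0.2 -0.2 -0.1] open 0.05004479916635981
shift cm [-0.02 -0.07 -0.95] rotvec [ 0.02  0.05 -0.01]
```

View pics/w6.png

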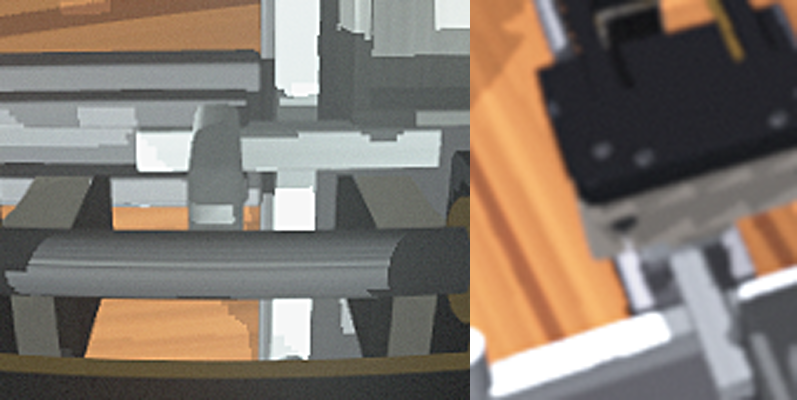

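The plate sits centred between the open pads. Going down a further 1.5 cm, checking the force, then closing.

Call:
step_arm(plan="5 0 0 0.4 0 0 0;5 0 0 0.4 0 0 0;5 0 0 0 0 0 0")

```text
clock: 8.03
tool_pos: [0.5704, 0.1366, 0.0404]
orientation: [180.0, 0.1, -7.0]
force: [0.0, -0.5, 0.5]
opening: 0.0497
```

Call:
step_arm(plan="5 0 0 0.4 0 0 0;5 0 0 0.3 0 0 0;5 0 0 0 0 0 0")

```text
clock: 8.28
tool_pos: [0.5705, 0.1366, 0.0334]
orientation: [180.0, 0.1, -7.0]
force: [-0.3, -1.5, -0.5]
opening: 0.0501
```

Call:
step_arm(plan="0.8 0 0 0 0 0 0;0.8 0 0 0 0 0 0;0.8 0 0 0 0 0 0;0.8 0 0 0 0 0 0;0.8 0 0 0 0 0 0;0.8 0 0 0 0 0 0;0.8 0 0 0 0 0 0")

```text
clock: 8.87
tool_pos: [0.5711, 0.1371, 0.0344]
orientation: [-180.0, -0.0, -7.0]
force: [0.6, 1.4, 0.2]
opening: 0.0117
```

It stopped at 11.7 mm, so the plate is held. Drawing it now.

Call:
step_arm(plan="0.8 0 0 0 0 0 0;0.8 0 -0.2 0 0 0 0;0.8 0 -0.4 0 0 0 0;0.8 0 -0.4 0 0 0 0;0.8 0 -0.4 0 0 0 0;0.8 0 -0.4 0 0 0 0;0.8 0 -0.4 0 0 0 0;0.8 0 -0.4 0 0 0 0;0.8 0 -0.4 0 0 0 0;0.8 0 -0.4 0 0 0 0;0.8 0 -0.4 0 0 0 0;0.8 0 -0.4 0 0 0 0")

```text
clock: 9.87
tool_pos: [0.5759, 0.1789, 0.0343]
orientation: [180.0, 0.0, -7.0]
force: [-1.6, -1.7, 5.0]
opening: 0.0117
```

```bash
python3 look.py c .147 -.0386
```

```text
t 9.8667 pos [0.5759 0.1789 0.0343] ori [ 1.7999e+02  2.0000e-02 -7.0000e+00] F [-1.6 -1.7  5. ] open 0.01166991498317953
shift cm [-0.03  4.18 -2.37] rotvec [ 0.01  0.02 -0.  ]
```

View pics/lookc.png

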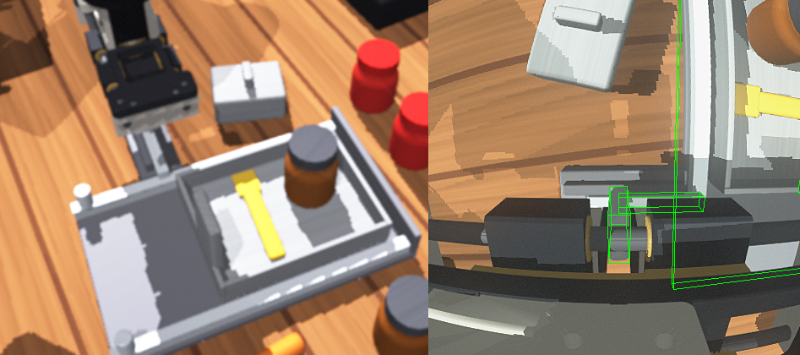

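The bolt followed: the bar end is now back at (165,170), clear of the tray, about y 147 mm. I'll release and lift.

Call:
step_arm(plan="3.5 0 0 0 0 0 0;3.5 0 0 0 0 0 0;3.5 0 0 0 0 0 0;3.5 0 0 0 0 0 0;3.5 0 0 -1 0 0 0;3.5 0 0 -2.5 0 0 0;3.5 0 0 -2.5 0 0 0;3.5 0 0 -2.5 0 0 0;3.5 0 0 -2.5 0 0 0;3.5 0 0 0 0 0 0")

```text
clock: 10.8
tool_pos: [0.5792, 0.1798, 0.1508]
orientation: [-179.7, -0.4, -7.0]
force: [1.3, 0.9, 1.0]
opening: 0.0351
```

```bash
python3 look.py d .147 -.0386
```

```text
t 10.8 pos [0.5792 0.1798 0.1508] ori [-179.73   -0.45   -6.96] F [1.3 0.9 1. ] open 0.035081658870744575
shift cm [-0.42  4.35  9.26] rotvec [-0.27 -0.45  0.04]
```

View pics/lookd.png

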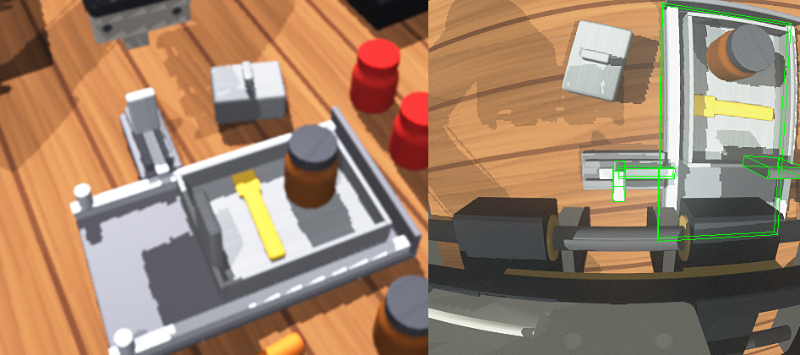

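The bolt stands drawn; the overlay at y = 147 mm matches. Now turn 90° and go above the tray plate.

Call:
step_arm(plan="5 0.1 1.4 0 0 0 0;5 0.1 1.8 0 0 0 0;5 0.1 1.8 0 0 0 0;5 0.1 1.8 0 0 0 0;5 0.1 1.8 0 0 0 0;5 0.1 1.8 0 0 0 0;5 0.1 1.8 0 0 0 0;5 0.1 1.8 0 0 0 0;5 0.1 1.8 0 0 0 0;5 0.2 1.6 0 0 0 0;5 0 0 0 0 0 0")

```text
clock: 11.82
tool_pos: [0.5644, 0.0016, 0.1432]
orientation: [179.9, 0.1, -7.1]
force: [-0.2, -0.4, -0.3]
opening: 0.0499
```

Call:
step_arm(plan="5 0 0 0 0 0 6.9;5 0 0 0 0 0 6.9;5 0 0 0 0 0 6.9;5 0 0 0 0 0 6.9;5 0 0 0 0 0 6.9;5 0 0 0 0 0 6.9;5 0 0 0 0 0 6.9;5 0 0 0 0 0 6.9;5 0 0 0 0 0 6.9;5 0 0 0 0 0 6.9;5 0 0 0 0 0 6.9;5 0 0 0 0 0 6.9")

```text
clock: 12.82
tool_pos: [0.565, 0.0043, 0.1433]
orientation: [179.9, -0.0, -90.2]
force: [0.5, 0.3, 0.1]
opening: 0.0498
```

Call:
step_arm(plan="5 0 0 0 0 0 6.9;5 0 0 0 0 0 0.3;5 0 0 0 0 0 0")

```text
clock: 13.07
tool_pos: [0.5653, 0.0044, 0.1436]
orientation: [179.9, -0.0, -96.8]
force: [0.4, -0.5, 0.1]
opening: 0.0501
```

```bash
sed -i 's/h.go(.*/h.go([.5713,.0058,.046],-97)/' look.py; python3 look.py e .147 -.0386
```

```text
t 13.0667 pos [0.5653 0.0044 0.1436] ori [ 1.7993e+02 -3.0000e-02 -9.6820e+01] F [ 0.4 -0.5  0.1] open 0.05009359643810758
shift cm [-0.22 -0.59  9.76] rotvec [ 0.07 -0.03  0.18]
```

View pics/looke.png

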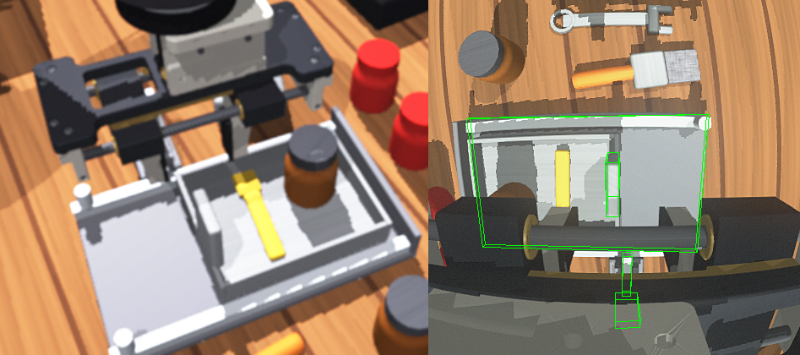

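The wrist overlay matches the tray plate at (613,185), between the open fingers. The jar is clear of the gripper. Descending and closing.

Call:
step_arm(plan="5 -0.2 -0.6 0.7 0 0 0.2;5 0 0 1.5 0 0 0;5 0 0 1.5 0 0 0;5 0 0 1.5 0 0 0;5 0 0 1.2 0 0 0;5 0 0 0 0 0 0")

```text
clock: 13.67
tool_pos: [0.5703, 0.0054, 0.0771]
orientation: [179.7, -0.1, -97.1]
force: [-0.7, 0.4, -1.2]
opening: 0.0504
```

Call:
step_arm(plan="5 0 0 1 0 0 0;5 0 0 0.8 0 0 0;5 0 0 0.8 0 0 0;5 0 0 0.5 0 0 0;5 0 0 0 0 0 0")

```text
clock: 14.08
tool_pos: [0.5713, 0.0056, 0.048]
orientation: [179.9, -0.0, -97.2]
force: [-0.1, 0.4, -0.6]
opening: 0.0497
```

```bash
python3 look.py f .147 -.0386
```

```text
t 14.0833 pos [0.5713 0.0056 0.048 ] ori [ 1.7991e+02 -4.0000e-02 -9.7200e+01] F [-0.1  0.4 -0.6] open 0.04971433973830756
shift cm [-0.02 -0.    0.2 ] rotvec [ 0.09 -0.04 -0.2 ]
```

View pics/lookf.png

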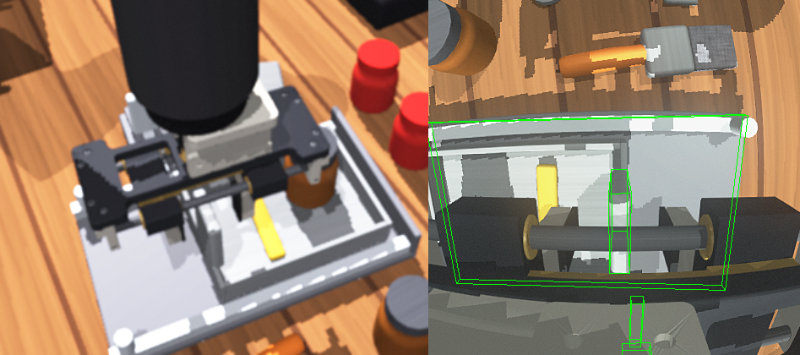

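The plate is between the pads, forces are about zero, and the jar is partly hidden behind the gripper with no contact. Closing.

Call:
step_arm(plan="0.8 0 0 0 0 0 0;0.8 0 0 0 0 0 0;0.8 0 0 0 0 0 0;0.8 0 0 0 0 0 0;0.8 0 0 0 0 0 0;0.8 0 0 0 0 0 0;0.8 0 0 0 0 0 0;0.8 0 0 0 0 0 0")

```text
clock: 14.85
tool_pos: [0.5717, 0.0058, 0.0493]
orientation: [180.0, -0.0, -97.2]
force: [-1.6, -0.4, 0.6]
opening: 0.0118
```

Held at 11.8 mm. Pulling 9.7 cm gently along tool +y, which is rack -x.

Call:
step_arm(plan="0.8 0 0.1 0 0 0 0;0.8 0 0.15 0 0 0 0;0.8 0 0.2 0 0 0 0;0.8 0 0.25 0 0 0 0;0.8 0 0.3 0 0 0 0;0.8 0 0.3 0 0 0 0;0.8 0 0.3 0 0 0 0;0.8 0 0.3 0 0 0 0;0.8 0 0.3 0 0 0 0;0.8 0 0.3 0 0 0 0;0.8 0 0.3 0 0 0 0;0.8 0 0.3 0 0 0 0")

```text
clock: 15.85
tool_pos: [0.5408, 0.0094, 0.0493]
orientation: [180.0, -0.0, -97.2]
force: [2.4, -5.8, -0.2]
opening: 0.012
```

Call:
step_arm(plan="0.8 0 0.3 0 0 0 0;0.8 0 0.3 0 0 0 0;0.8 0 0.3 0 0 0 0;0.8 0 0.3 0 0 0 0;0.8 0 0.3 0 0 0 0;0.8 0 0.3 0 0 0 0;0.8 0 0.3 0 0 0 0;0.8 0 0.3 0 0 0 0;0.8 0 0.3 0 0 0 0;0.8 0 0.3 0 0 0 0;0.8 0 0.3 0 0 0 0;0.8 0 0.3 0 0 0 0")

```text
clock: 16.85
tool_pos: [0.5047, 0.0135, 0.0493]
orientation: [180.0, -0.1, -97.2]
force: [1.9, -6.9, -0.2]
opening: 0.012
```

Call:
step_arm(plan="0.8 0 0.3 0 0 0 0;0.8 0 0.3 0 0 0 0;0.8 0 0.3 0 0 0 0;0.8 0 0.3 0 0 0 0;0.8 0 0.3 0 0 0 0;0.8 0 0.3 0 0 0 0;0.8 0 0.3 0 0 0 0;0.8 0 0.25 0 0 0 0;0.8 0 0.2 0 0 0 0;0.8 0 0.2 0 0 0 0;0.8 0 0.1 0 0 0 0;0.8 0 0 0 0 0 0")

```text
clock: 17.85
tool_pos: [0.4759, 0.0168, 0.0493]
orientation: [179.9, -0.1, -97.2]
force: [-0.2, -7.3, 2.3]
opening: 0.0112
```

```bash
python3 look.py g .147 -.1356; python3 -c "
import numpy as np;from h import *
a=np.radians(-6.977);print((telemetry.get_obs()['tool_pos'][:2]-[.6127,.0259])@[np.cos(a),np.sin(a)])"
```

```text
t 17.85 pos [0.4759 0.0168 0.0493] ori [ 1.7992e+02 -8.0000e-02 -9.7210e+01] F [-0.2 -7.3  2.3] open 0.011199307877002157
shift cm [-0.11 -9.6   0.31] rotvec [ 0.08 -0.08 -0.21]
-0.13468354543271605
```

View pics/lookg.png

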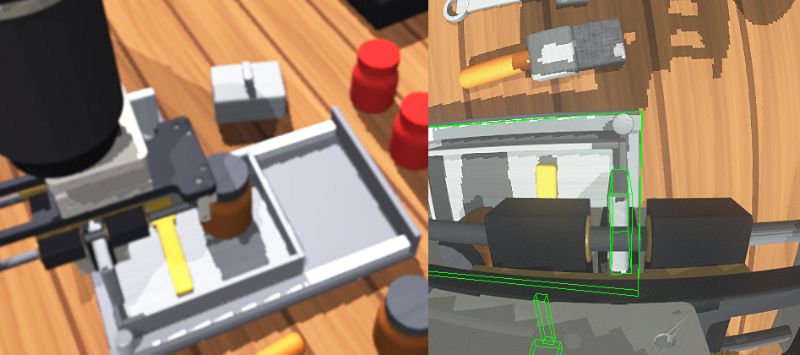

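The tray is out to about x = -135 mm with the jar upright at (228,195). I'll pull the last few mm, release gently and lift.

Call:
step_arm(plan="0.8 0 0.15 0 0 0 0;0.8 0 0.15 0 0 0 0;0.8 0 0.1 0 0 0 0;0.8 0 0 0 0 0 0")

```text
clock: 18.28
tool_pos: [0.4733, 0.0172, 0.0493]
orientation: [-180.0, -0.1, -97.2]
force: [8.0, -10.7, -4.4]
opening: 0.0117
```

Call:
step_arm(plan="3.5 0 0 0 0 0 0;3.5 0 0 0 0 0 0;3.5 0 0 0 0 0 0;3.5 0 0 0 0 0 0;3.5 0 0 -0.6 0 0 0;3.5 0 0 -1.5 0 0 0;3.5 0 0 -2 0 0 0;3.5 0 0 -2 0 0 0;3.5 0 0 -2 0 0 0;3.5 0 0 -2 0 0 0;3.5 0 0 -2 0 0 0;3.5 0 0 0 0 0 0")

```text
clock: 19.28
tool_pos: [0.4755, 0.019, 0.1748]
orientation: [-179.6, 0.2, -97.2]
force: [1.2, -0.4, 0.8]
opening: 0.0349
```

```bash
python3 look.py h .147 -.1385; python3 -c "
from plant import snapshot
import cv2
cv2.imwrite('pics/topf.png',snapshot('top'))"
```

```text
t 19.2833 pos [0.4755 0.019  0.1748] ori [-1.7965e+02  1.5000e-01 -9.7160e+01] F [ 1.2 -0.4  0.8] open 0.034872682253655765
shift cm [ 0.15 -9.59 12.94] rotvec [-0.35  0.15 -0.16]
```

View pics/lookh.png

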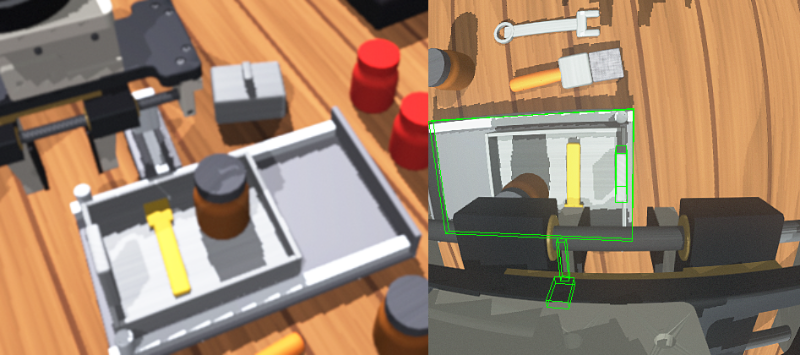

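View pics/topf.png

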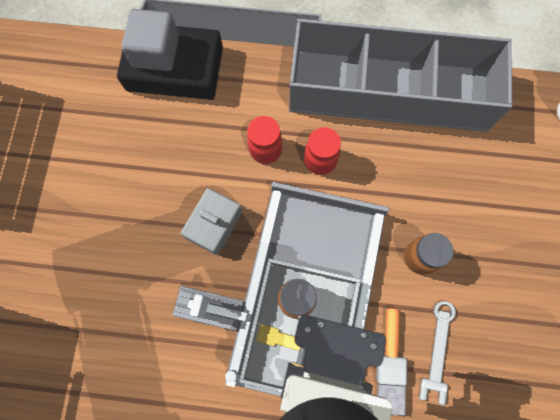

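Tray is out, the jar stands upright at (221,195) in the side view and (297,298) in the top view, and the bolt is drawn. The gripper is open and clear above everything. Handing in.

```bash
python3 -c "
from plant import workorder;print(workorder.close_job())"
```

```text
the job is handed in; nothing more can be done
None
```

The job is done and handed in at about 19 s of the 48 s allowed; no verdict was reported. I slid the bolt clear of the tray, let it go, then pulled the tray out to about its stop and lifted the open gripper straight up.

**Last checks before hand-in:**
- **Bolt:** its grip point is at about y = 147 mm in the rack's frame, where at least 133 mm is needed. The camera overlay matches this.
- **Tray:** its grip point is at about x = -137 to -139 mm, with the stop at -139 mm. The overlay matches, and the force rose slightly at the end of the pull.
- **Jar:** the amber jar stands upright in the tray in both the side and top views. I judged this by eye and did not measure its tilt.
- **Gripper:** it is open and well above everything, with force readings near zero.

**What disagreed:** the first grasp of the bolt missed, because the fingers closed just over the top of its plate and moved nothing. The pictures put the real fingertips about 33 mm above the reported TCP, though the description says it lies at the very end of the fingers. I allowed for this on both grasps, and each then stopped at about 12 mm on its plate.

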